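# Pack the soldering tray

## Robot

A 6-joint arm with a two-finger parallel gripper is mounted at the origin on a cart in front of the work surface, level with it; the furniture and walls round the work are solid. World frame = base frame: x ahead of the robot, y to its left, z up, the work surface at z = 0. Lengths are in mm, angles in rad, forces in N, time in s.
With the tool pointing down it reaches from about 300 to 750 mm from the base axis. Payload 8.5 kg.
Tool frame: the origin (TCP) lies midway between the tips of the shut fingers; the grasp point (between the pads) lies 19 mm behind it; z points along the fingers, y is the line along which they close (so a half turn about z gives the same grasp; the last joint's range is limited). The gripper opens to 88 mm and grips with 3 to 60 N. Pads are 18 mm wide; open, the fingers measure 123 mm over their backs; the gripper's body (75 mm by 187 mm) begins 45 mm behind the grasp point.
Start: joints at [-1.347, 0.381, 1.297, -0, 1.464, -0.215], TCP at [233.661, -497.878, 238.748] pointing down, gripper open.
Joint ranges: [-3.11, 3.11], [-0.89, 2.33], [0.22, 2.48], [-1.42, 4.56], [0.17, 2.85], [-2.88, 2.88]. Speed limits (rad/s): [2.39, 2.39, 3.14, 3.14, 3.14, 3.14].

## Interface

Orientations are given as a unit quaternion [x, y, z, w].
In Python, from plant import r gives the robot as it stands.
- The arm moves only by the shell command python3 -m crank 'ROWS'. ROWS is JSON, a list of rows, each an object with "grip": the opening, from -1 (shut) to 1 (fully open); "linear": the shift along the tool's x, y, z each as a share of 0.03 m, from -1 to 1, a list of three; "twist": the turn about the tool's z as a share of 0.1 rad, from -1 to 1. In form: [{"grip": grip, "linear": [dx, dy, dz], "twist": twist}, ...]. A call has 1 to 20 rows; each row shifts and turns the commanded pose from where the row before left it, along the tool's axes as they then stand; what a row does not reach is not made up. A row lasts 1/12 s, in which the tool goes at most 41.7 mm and 7.16 degrees, less where a joint would pass 70% of its speed; a pose out of reach is approached as far as the arm can. A call with a number of a shift or a turn outside -1 to 1 is refused whole. A call with a gripper value outside its range is refused whole. The fingers move at their own pace and stop on an object; the grip force is fixed at half the most. Time passes only in rows, so rows that do not move let the fingers close. It gives the time, the measured TCP pose, the force, the opening and the grip force at its end, in the units of the state.
- r.sense(): the state, without advancing time (a new reading comes with each control period).
- r.read_camera(name): name is "side" or "top"; returns a dict with "image" (400x640x3 uint8, blue, green, red), "intrinsics" (3x3 intrinsics, pixels), "distortion" ([k1, k2, p1, p2, k3] as OpenCV has them; the pictures are not rectified), "R" (3x3) and "t" (3): a world point X has camera coordinates R X + t. Camera axes: x right, y down, z forward; pixel columns grow to the right and rows downward; lengths in mm; the calibration is good to about 2 mm. A picture is of the moment at which its call begins. There is no depth.
- r.hand_in(): hands the job in; it is judged then, once.
The state is a dict: "t": time; "joint_pos": joint angles; "qvel": joint speeds; "joint_efforts": joint torques, N m; "position": TCP position; "orientation": TCP orientation; "contact_force": force on the tool from outside, world axes, zero at the start; "ft_torque": the same for the moment, N m; "gripper_width": opening from 0.0 (shut) to 1.0 (fully open); "gripper_force": force on a finger pad.
Only numpy, scipy, OpenCV 4.12 (cv2) and the standard library are available. Lean on these libraries where they do the work, as an engineer would, in place of code of your own. Each camera call takes 0.05 s, during which the arm holds its last target. There are 200 camera calls.

## Task

Set up the soldering tray for the next job: stand the small flux bottle in its wooden cup and the solder spool between the four wooden lugs, lay the charcoal block flat between the brass brackets, and lay the tweezers across the two notches of the rest. Leave the larger pickle bottle, which looks like the flux, and the navy ring box where they are, and never let the flux bottle tip over.

Things in the scene. Friction and masses are not known exactly. Their poses are not given: they have to be found in the camera images.
- flux_bottle: Flux bottle, to be packed: the SMALLER of two white bottles with a green screw cap. Body 36 mm diameter up to 50 mm, cap 22 mm diameter from 51 to 66 mm (top). A third such bottle, behind the tool carousel at the back, is bench clutter. Origin: centre of the underside, z up.
- pickle_bottle: Pickle bottle, a look-alike to be left where it stands: the LARGER white bottle with a green cap. Body 43 mm diameter up to 62 mm, cap 31 mm diameter up to 81 mm (top). Origin: centre of the underside, z up. (The microscope head and the lens of the lamp hang over the bench from 0.7 m ahead of the robot: carry things across the front part of the bench.)
- charcoal: Charcoal soldering block, to be packed: black block 40 x 52 x 24 mm (its x, y, z), lying flat; its upper part is slightly smaller. The collision shape is a 38 x 52 x 24 mm box. Origin: centre of the underside.
- ring_box: Ring box, a look-alike to be left where it stands: closed navy-blue box 44 x 44 x 29 mm with a pale line round it. Origin: centre of the underside.
- solder_spool: Solder spool, to be packed: white wire wound between two black flanges of 43 mm diameter, 26 mm tall, standing on a flange (flanges 4 mm thick, wound core 24 mm diameter). Origin: centre of the underside, z up. Its yaw does not matter. (Another spool at the back of the bench is clutter.)
- tweezers: Steel soldering tweezers, to be packed: lying flat, 150 mm long along their own y, 12 to 14 mm wide along x, 8 mm thick where they are gripped in the middle (10 mm over all), on the bench top (others lie below it, on the pull-out board). Origin: middle of the length, underside.
- flux_well: Grey metal plate 70 x 70 mm, fixed, in the rear row of the dark steel tray (rim 10 mm high). Origin: centre of its underside, 3 mm above the bench; x to the tray's rear, y along the row. It has a round dark-wood cup, measured from the origin: floor at 6 mm, bore 42 mm wide up to 13 mm, then a funnel to 60 mm wide at the rim, 26 mm high. The flux bottle stands in it. The row's order varies.
- spool_seat: Grey metal plate 70 x 70 mm, fixed, in the rear row of the dark steel tray (rim 10 mm high). Origin: centre of its underside, 3 mm above the bench; x to the tray's rear, y along the row. Black disc, four dark-wood lugs on the diagonals, 14 mm high, 24 mm from the centre at their foot. Floor 5 mm above the origin; open for fingers (25 mm) along x and y. The spool stands between the lugs.
- charcoal_seat: Grey metal plate 70 x 70 mm, fixed, in the rear row of the dark steel tray (rim 10 mm high). Origin: centre of its underside, 3 mm above the bench; x to the tray's rear, y along the row. Brass brackets at its corners, 15 mm high, lean outward round a floor 45 (x) by 56 mm (y), 5 mm above the origin; x sides open for fingers (40 mm). The charcoal lies in it, long side along y, either way.
- tweezer_rest: Grey metal strip 58 (x) by 216 mm (y), fixed, in front of the square holders (67 mm off centres). Origin: centre of underside, 3 mm above bench; x to the holders. Dark-wood uprights at y = -36 and 36 mm have notches: bottom 18 mm above origin, 20 mm wide, sides flaring to 34 mm at 30 mm. Between them 60 mm free for fingers, floor at 5 mm. Tweezers lie in both notches, along y, either way, centred.

How it is judged (in metres and radians):
At the end, for the whole second after the job is handed in: Flux bottle upright on its cup's floor (8 mm off centre at most), spool on its seat (10 mm), charcoal flat in its seat (9 mm, 0.25 rad), tweezers in both notches (12 mm across, 25 mm along, 0.25 rad), all at rest; pickle bottle and ring box within 30 mm of their starts (horizontal distance between flux_bottle and flux_well below 0.008 m and z of flux_bottle in the frame of flux_well between 0.002 and 0.01 m and horizontal distance between solder_spool and spool_seat below 0.01 m and z of solder_spool in the frame of spool_seat between 0.001 and 0.009 m and horizontal distance between charcoal and charcoal_seat below 0.009 m and z of charcoal in the frame of charcoal_seat between 0.001 and 0.009 m and horizontal distance between tweezers and tweezer_rest below 0.05 m and z of tweezers in the frame of tweezer_rest between 0.013 and 0.023 m and x of tweezers in the frame of tweezer_rest between -0.012 and 0.012 m and y of tweezers in the frame of tweezer_rest between -0.025 and 0.025 m and angle between the y axis of tweezers and the y axis of tweezer_rest, either way round below 0.25 rad and angle between tweezers's own z axis and vertical below 0.15 rad and angle between the y axis of charcoal and the y axis of charcoal_seat, either way round below 0.25 rad and angle between each of charcoal, flux_bottle, solder_spool, pickle_bottle, ring_box's own z axis and vertical below 0.12 rad and linear speed of each of flux_bottle, solder_spool, charcoal, tweezers below 0.02 m/s and distance of each of pickle_bottle, ring_box from where it was at the start of the episode below 0.03 m); the robot touches nothing.
It fails at once if the flux bottle tips over (angle between flux_bottle's own z axis and vertical above 0.8 rad).
It fails at once if the pickle bottle is moved (distance of pickle_bottle from where it was at the start of the episode above 0.03 m).
It fails at once if the ring box is moved (distance of ring_box from where it was at the start of the episode above 0.03 m).
It also fails if it takes over 104 s, if anything falls off the work surface, if the arm or the gripper's body presses on something with over 40 N, if the wrist force passes 120 N, or if a joint passes its speed limit or range.

## Working session

There is one attempt and no reset: what is moved stays moved. The work goes in short steps, Python scripts to look and compute and a shell command to move; the robot and the scene stay as the last step left them, time stands still between calls to the robot, and variables do not carry over. Pictures are saved under pics/ and viewed, at most 14 in all, crops included, and the job is handed in when it is done.

```bash
ls; mkdir -p pics; python3 - <<'E'
from plant import r
import cv2
print(r.sense())
for n in("side","top"):
    c=r.read_camera(n); cv2.imwrite(f"pics/{n}0.png",c["image"]); print(n,c["intrinsics"],c["distortion"],c["R"],c["t"])
E
```

```text
pics
{'t': 0.0, 'joint_pos': array([-1.34731011e+00,  3.81167151e-01,  1.29826414e+00, -9.39959428e-06,
        1.46362366e+00, -2.15280244e-01]), 'qvel': array([ 4.96199042e-04, -8.35418065e-04,  8.05923839e-05,  3.67695181e-04,
       -4.71141681e-04, -1.04072028e-03]), 'joint_efforts': array([ 2.97182669e-05, -4.37933385e+01, -2.24560332e+01,  7.13298633e-02,
        3.52193811e-02, -9.98764131e-05]), 'position': array([ 233.59167189, -497.6064366 ,  238.15213263]), 'orientation': array([ 9.76031490e-01,  2.17628113e-01, -7.67231887e-06, -7.31125839e-04]), 'contact_force': array([-0.36813138,  0.26287272, -0.5938433 ]), 'ft_torque': array([0.01303698, 0.08313963, 0.0050677 ]), 'gripper_force': 0.0, 'gripper_width': 0.9987761401701294}
side [[413.59452103   0.         330.03525808]
 [  0.         413.59452103 196.70156399]
 [  0.           0.           1.        ]] [-0.09027871  0.          0.          0.          0.        ] [[ 9.99990535e-01  4.26489134e-03 -8.60808252e-04]
 [ 1.34753308e-03 -4.91707107e-01 -8.70759614e-01]
 [-4.13696067e-03  8.70750212e-01 -4.91708200e-01]] [-577.55634176    8.8859461  1022.91962635]
top [[501.27431441   0.         319.84875103]
 [  0.         501.27431441 193.13591779]
 [  0.           0.           1.        ]] [-0.06066275  0.          0.          0.          0.        ] [[ 0.02867463 -0.99947961  0.01477384]
 [-0.99724629 -0.02961557 -0.06799091]
 [ 0.06839306 -0.01278354 -0.99757655]] [ -84.45281907  562.78908226 1104.27634782]
```

View pics/top0.png

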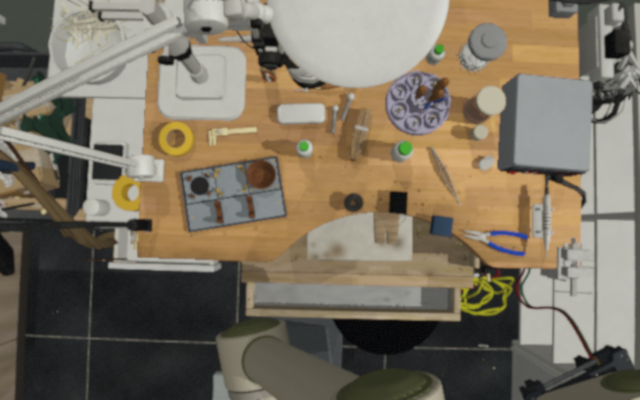

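View pics/side0.png

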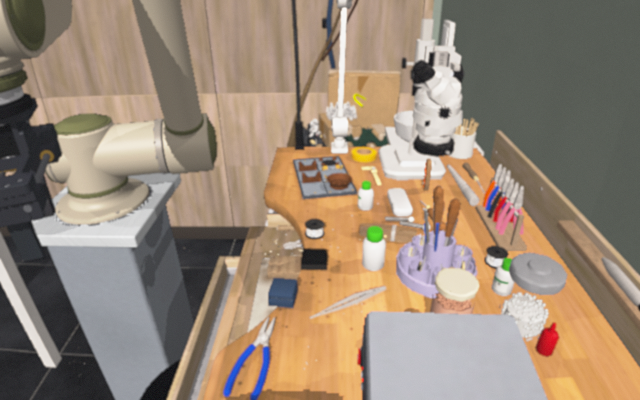

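The top view shows the tray at about (233,195), with the flux at (305,148), pickle at (402,150), spool at (353,202), charcoal at (398,202), ring box at (441,226) and tweezers at (444,175). I'll zoom in on these.

```bash
python3 - <<'E'
import cv2
a=cv2.imread("pics/top0.png"); b=cv2.imread("pics/side0.png")
def z(im,x0,y0,w,h,s): return cv2.resize(im[y0:y0+h,x0:x0+w],None,fx=s,fy=s,interpolation=cv2.INTER_CUBIC)
cv2.imwrite("pics/c1.png",z(a,170,140,130,100,6))
cv2.imwrite("pics/c2.png",z(a,290,130,190,110,4))
cv2.imwrite("pics/c3.png",z(b,260,140,190,185,3))
E
```

```text
(no output)
```

View pics/c1.png

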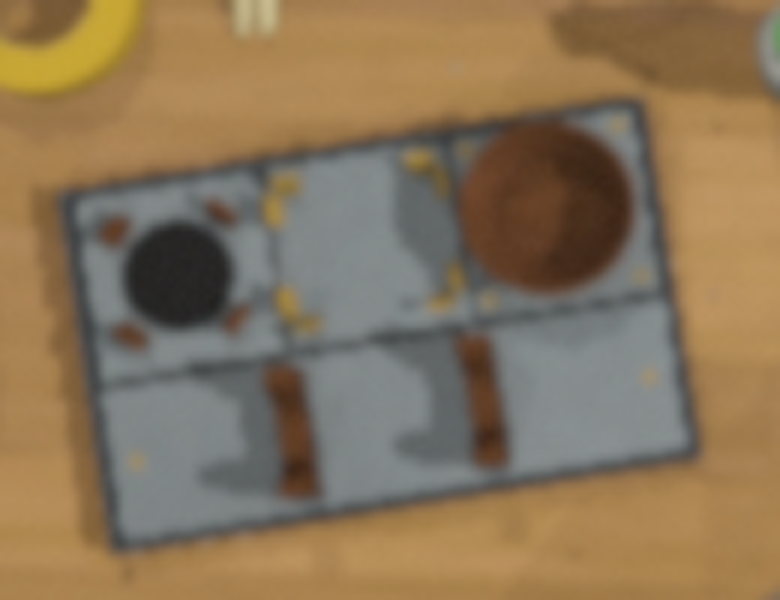

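View pics/c2.png

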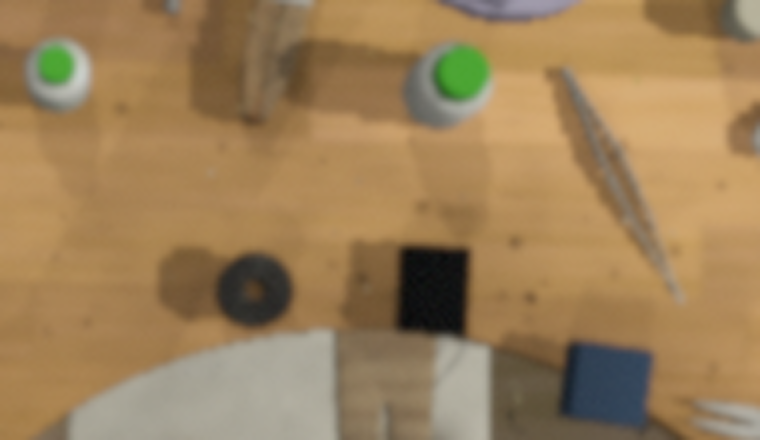

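View pics/c3.png

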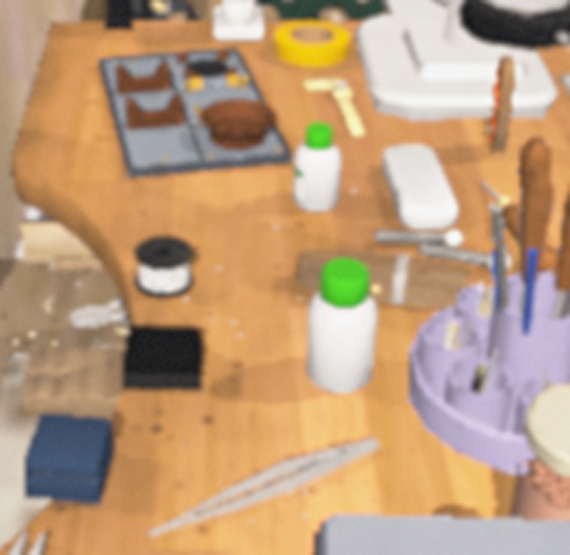

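In the crops, the tray row from left to right is spool seat, charcoal seat, flux cup, with the rest in front. The charcoal's long side lies along world x. Next I'll convert these pixels to positions.

```bash
cat > h.py <<'E'
import numpy as np, cv2
from plant import r
def ray(c,p):
    u=cv2.undistortPoints(np.array([[p]],float),c["intrinsics"],np.array(c["distortion"]))[0,0]
    R=np.array(c["R"]);d=R.T@np.array([u[0],u[1],1]);return -R.T@np.array(c["t"]),d
def at(c,p,z):
    o,d=ray(c,p);return o+d*(z-o[2])/d[2]
def proj(c,X): return cv2.projectPoints(np.array([X],float),cv2.Rodrigues(np.array(c["R"]))[0],np.array(c["t"],float),c["intrinsics"],np.array(c["distortion"]))[0][0,0]
E
cat > m.py <<'E'
from h import *
t=r.read_camera("top");s=r.read_camera("side")
np.set_printoptions(precision=1,suppress=True)
def c1(x,y):return (170+(x+.5)/6-.5,140+(y+.5)/6-.5)
def c2(x,y):return (290+(x+.5)/4-.5,130+(y+.5)/4-.5)
def c3(x,y):return (260+(x+.5)/3-.5,140+(y+.5)/3-.5)
T=[at(t,c1(*p),10) for p in[(65,193),(640,100),(697,455),(115,548)]]
for n,p in zip("TL TR BR BL".split(),T):print(n,p)
C=sum(T)/4;print("tray c",C, "sizes",[np.linalg.norm(T[i]-T[i-1]) for i in range(4)])
y=(T[0]-T[1])+(T[3]-T[2]);yaw=np.arctan2(-y[0],y[1]);print("yaw",yaw)
a=np.array([np.cos(yaw),np.sin(yaw),0]);b=np.array([-a[1],a[0],0])
def loc(n,X):print(n,X,"tray",(X-C)@a,(X-C)@b)
loc("disc",at(t,c1(178,275),8));loc("cup",at(t,c1(546,207),29))
for p in[(293,432),(483,400)]:loc("upr",at(t,c1(*p),29))
for p in[(293,485),(285,385)]:loc("notch?",at(t,c1(*p),30))
for p in[(283,195),(425,172),(300,312),(448,292)]:loc("br",at(t,c1(*p),15))
print("flux",at(t,c2(56,64),66),at(t,c2(59,75),45),"side",at(s,c3(319,128),66))
print("pickle",at(t,c2(461,71),81),"side",at(s,c3(346,272),81))
print("spool",at(t,c2(255,290),26),"side",at(s,c3(165,252),26))
Q=[at(t,c2(*p),24) for p in[(400,248),(468,248),(466,332),(398,331)]]
print("charcoal",sum(Q)/4,Q)
print("box",at(t,c2(607,385),29))
A,B=at(t,c2(565,68),4),at(t,c2(681,300),4);print("tweez",A,B,(A+B)/2,np.linalg.norm(A-B),np.arctan2(-(A-B)[0],(A-B)[1]))
A,B=at(s,c3(379,441),4),at(s,c3(151,534),4);print("tweez side",A,B,(A+B)/2,np.linalg.norm(A-B))
E
python3 m.py
```

```text
TL [604.9 249.7  10. ]
TR [646.7  33.3  10. ]
BR [513.1   7.3  10. ]
BL [471.7 224.6  10. ]
tray c [559.1 128.7  10. ] sizes [np.float64(135.60414470911618), np.float64(220.3873315481483), np.float64(136.14199470212506), np.float64(221.20444823300818)]
yaw 0.18953573418584524
disc [575.2 205.8   8. ] tray 30.377482557109808 72.68804458725363
cup [603.   65.3  29. ] tray 31.160098297482346 -70.50757898107376
upr [516.7 155.8  29. ] tray -36.52323830883522 34.58376777953382
upr [530.6  86.   29. ] tray -36.00149545491176 -36.599901576306195
notch? [497.2 154.8  30. ] tray -55.919820294681486 37.29101981530155
notch? [534.  159.3  30. ] tray -18.93001318953259 34.77080589750011
br [606.1 166.   15. ] tray 53.12869421475269 27.764869424014424
br [616.3 112.9  15. ] tray 53.203528886396775 -26.343557859979708
br [562.1 157.7  15. ] tray 8.443369051461929 27.888839342351712
br [571.3 102.4  15. ] tray 7.033190478963235 -28.122952641928187
flux [663.8 -29.3  66. ] [661.2 -30.7  45. ] side [661.5 -28.9  66. ]
pickle [ 664.5 -246.6   81. ] side [ 661.8 -249.9   81. ]
spool [ 546.7 -143.2   26. ] side [ 545.4 -143.6   26. ]
charcoal [ 549.9 -243.2   24. ] [array([ 572.8, -224.2,   24. ]), array([ 573.9, -262.5,   24. ]), array([ 526.8, -262.2,   24. ]), array([ 526.2, -224. ,   24. ])]
box [ 499.3 -341.    29. ]
tweez [ 681.1 -320.9    4. ] [ 549.2 -389.6    4. ] [ 615.2 -355.2    4. ] 148.67818289749988 -1.0899242335582153
tweez side [ 679.9 -317.3    4. ] [ 546.2 -393.1    4. ] [ 613.1 -355.2    4. ] 153.69286950139764
```

```bash
cat > plan.py <<'E'
import sys
from h import *
from scipy.spatial.transform import Rotation as Ro
s=r.sense();x=Ro.from_quat(s["orientation"]).as_matrix()[:,0];th=np.arctan2(x[1],x[0])
X,Y,Z,T=map(float,sys.argv[1:5]);d=np.array([X,Y,Z])-s["position"]
tw=-(T-th+np.pi)%(2*np.pi); tw=(tw+0)  # twist about down axis
tw=-(((T-th)+np.pi)%(2*np.pi)-np.pi)
u=[d[0]*np.cos(T)+d[1]*np.sin(T),d[0]*np.sin(T)-d[1]*np.cos(T),-d[2]]
print("t %.1f pos %s th %.3f w %.3f F %s"%(s["t"],s["position"].round(1),th,s["gripper_width"],s["contact_force"].round(1)))
print("twist units %.2f ; after twist, shift units"%(tw/.1),(np.array(u)/30).round(3), "q6",s["joint_pos"][5].round(2))
E
python3 plan.py 546 -143.4 120 1.76
```

```text
t 0.2 pos [ 233.6 -497.7  238.4] th 0.439 w 1.000 F [ 0.3  0.1 -0.2]
twist units -13.21 ; after twist, shift units [ 9.641 12.447  3.946] q6 -0.22
```

```bash
python3 -m crank '[{"grip":1,"linear":[0,0,0],"twist":-1},{"grip":1,"linear":[0,0,0],"twist":-1},{"grip":1,"linear":[0,0,0],"twist":-1},{"grip":1,"linear":[0,0,0],"twist":-1},{"grip":1,"linear":[0,0,0],"twist":-1},{"grip":1,"linear":[0,0,0],"twist":-1},{"grip":1,"linear":[0,0,0],"twist":-1},{"grip":1,"linear":[0,0,0],"twist":-1},{"grip":1,"linear":[0,0,0],"twist":-1},{"grip":1,"linear":[0,0,0],"twist":-1},{"grip":1,"linear":[0,0,0],"twist":-1},{"grip":1,"linear":[0,0,0],"twist":-1},{"grip":1,"linear":[0,0,0],"twist":-1},{"grip":1,"linear":[0,0,0],"twist":-0.21}]'
python3 -m crank '[{"grip":0.6,"linear":[0.69,0.89,0.2],"twist":0},{"grip":0.6,"linear":[0.69,0.89,0.2],"twist":0},{"grip":0.6,"linear":[0.69,0.89,0.2],"twist":0},{"grip":0.6,"linear":[0.69,0.89,0.2],"twist":0},{"grip":0.6,"linear":[0.69,0.89,0.2],"twist":0},{"grip":0.6,"linear":[0.69,0.89,0.2],"twist":0},{"grip":0.6,"linear":[0.69,0.89,0.2],"twist":0},{"grip":0.6,"linear":[0.69,0.89,0.2],"twist":0},{"grip":0.6,"linear":[0.69,0.89,0.2],"twist":0},{"grip":0.6,"linear":[0.69,0.89,0.2],"twist":0},{"grip":0.6,"linear":[0.69,0.89,0.2],"twist":0},{"grip":0.6,"linear":[0.69,0.89,0.2],"twist":0},{"grip":0.6,"linear":[0.69,0.89,0.2],"twist":0},{"grip":0.6,"linear":[0.69,0.89,0.2],"twist":0},{"grip":0.6,"linear":[0,0,0],"twist":0},{"grip":0.6,"linear":[0,0,0],"twist":0}]'
python3 plan.py 546 -143.4 5 1.76
```

```text
t: 1.37
position: [233.6, -497.8, 238.6]
orientation: [0.636, 0.772, 0.0, -0.0]
contact_force: [0.3, 0.0, -0.5]
gripper_width: 1.007
gripper_force: 0.0
t: 2.7
position: [546.8, -141.8, 154.2]
orientation: [0.637, 0.771, -0.0, -0.0]
contact_force: [-0.5, -0.8, 0.4]
gripper_width: 0.8
gripper_force: 0.0
t 2.7 pos [ 546.8 -141.8  154.2] th 1.761 w 0.800 F [-0.5 -0.8  0.4]
twist units 0.01 ; after twist, shift units [-0.049 -0.036  4.972] q6 -0.65
```

```bash
python3 -m crank '[{"grip":0.6,"linear":[-0.05,-0.04,0.9],"twist":0},{"grip":0.6,"linear":[0,0,0.9],"twist":0},{"grip":0.6,"linear":[0,0,0.9],"twist":0},{"grip":0.6,"linear":[0,0,0.9],"twist":0},{"grip":0.6,"linear":[0,0,0.7],"twist":0},{"grip":0.6,"linear":[0,0,0.4],"twist":0},{"grip":0.6,"linear":[0,0,0.27],"twist":0},{"grip":0.6,"linear":[0,0,0],"twist":0},{"grip":-1,"linear":[0,0,0],"twist":0},{"grip":-1,"linear":[0,0,0],"twist":0},{"grip":-1,"linear":[0,0,0],"twist":0},{"grip":-1,"linear":[0,0,0],"twist":0},{"grip":-1,"linear":[0,0,0],"twist":0},{"grip":-1,"linear":[0,0,0],"twist":0}]'
python3 plan.py 575.5 205.5 150 1.76; python3 - <<'E'
from h import *
cv2.imwrite("pics/g1.png",cv2.resize(r.read_camera("side")["image"][150:350,230:430],None,fx=2.5,fy=2.5))
E
```

```text
t: 3.87
position: [545.6, -144.8, 6.3]
orientation: [0.637, 0.771, -0.0, 0.0]
contact_force: [-1.5, -1.2, 4.7]
gripper_width: 0.418
gripper_force: 29.2
t 3.9 pos [ 545.6 -144.8    6.3] th 1.760 w 0.418 F [-1.5 -1.2  4.7]
twist units -0.00 ; after twist, shift units [11.282  3.176 -4.791] q6 -0.66
```

View pics/g1.png

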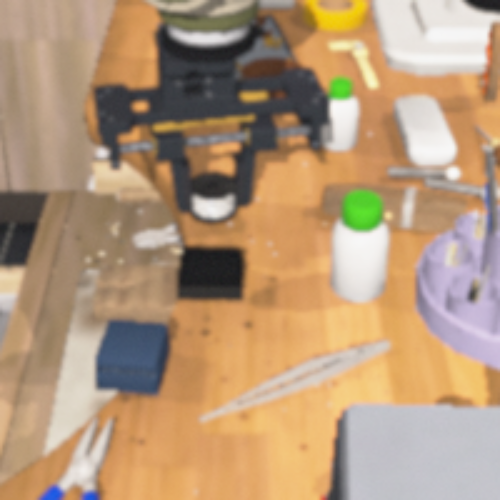

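The spool is held between the fingers, and the gripper's long side lies along the closing axis as I assumed. I'll carry it to its seat.

```bash
python3 -m crank '[{"grip":-1,"linear":[0,0,-0.4],"twist":0},{"grip":-1,"linear":[0,0,-0.9],"twist":0},{"grip":-1,"linear":[0,0,-0.9],"twist":0},{"grip":-1,"linear":[0,0,-0.9],"twist":0},{"grip":-1,"linear":[0,0,-0.9],"twist":0},{"grip":-1,"linear":[0,0,-0.8],"twist":0},{"grip":-1,"linear":[0.4,0.1,0],"twist":0},{"grip":-1,"linear":[0.8,0.2,0],"twist":0},{"grip":-1,"linear":[0.8,0.2,0],"twist":0},{"grip":-1,"linear":[0.8,0.2,0],"twist":0},{"grip":-1,"linear":[0.8,0.2,0],"twist":0},{"grip":-1,"linear":[0.8,0.2,0],"twist":0},{"grip":-1,"linear":[0.8,0.2,0],"twist":0},{"grip":-1,"linear":[0.8,0.2,0],"twist":0},{"grip":-1,"linear":[0.8,0.2,0],"twist":0},{"grip":-1,"linear":[0.8,0.2,0],"twist":0}]'
python3 -m crank '[{"grip":-1,"linear":[0.8,0.24,0],"twist":0},{"grip":-1,"linear":[0.8,0.24,0],"twist":0},{"grip":-1,"linear":[0.8,0.24,0],"twist":0},{"grip":-1,"linear":[0.8,0.24,0],"twist":0},{"grip":-1,"linear":[0.48,0.31,0],"twist":0},{"grip":-1,"linear":[0,0,0],"twist":0},{"grip":-1,"linear":[0,0,0],"twist":0},{"grip":-1,"linear":[0,0,0],"twist":0}]'
python3 plan.py 575.5 205.5 16 1.76;
```

```text
t: 5.25
position: [557.9, 91.7, 148.6]
orientation: [0.637, 0.771, -0.0, -0.001]
contact_force: [0.6, -0.4, -0.1]
gripper_width: 0.417
gripper_force: 29.7
t: 5.92
position: [574.8, 205.0, 148.9]
orientation: [0.637, 0.771, -0.001, -0.0]
contact_force: [0.3, 0.3, -1.1]
gripper_width: 0.421
gripper_force: 29.7
t 5.9 pos [574.8 205.  148.9] th 1.760 w 0.421 F [ 0.3  0.3 -1.1]
twist units -0.00 ; after twist, shift units [0.011 0.026 4.431] q6 -0.04
```

```bash
python3 -m crank '[{"grip":-1,"linear":[0,0,0.9],"twist":0},{"grip":-1,"linear":[0,0,0.9],"twist":0},{"grip":-1,"linear":[0,0,0.9],"twist":0},{"grip":-1,"linear":[0,0,0.7],"twist":0},{"grip":-1,"linear":[0,0,0.3],"twist":0},{"grip":-1,"linear":[0,0,0.2],"twist":0},{"grip":-1,"linear":[0,0,0.2],"twist":0},{"grip":-1,"linear":[0,0,0.2],"twist":0},{"grip":-1,"linear":[0,0,0.1],"twist":0},{"grip":-1,"linear":[0,0,0],"twist":0},{"grip":-1,"linear":[0,0,0],"twist":0}]'; python3 plan.py 575.5 205.5 14.5 1.76;
```

```text
t: 6.83
position: [575.5, 205.6, 18.1]
orientation: [0.637, 0.771, 0.0, 0.0]
contact_force: [0.1, -0.3, -1.2]
gripper_width: 0.42
gripper_force: 29.7
t 6.8 pos [575.5 205.6  18.1] th 1.760 w 0.420 F [ 0.1 -0.3 -1.2]
twist units -0.00 ; after twist, shift units [-0.002 -0.001  0.121] q6 -0.04
```

```bash
python3 -m crank '[{"grip":-1,"linear":[0,0,0.06],"twist":0},{"grip":-1,"linear":[0,0,0.06],"twist":0},{"grip":-1,"linear":[0,0,0],"twist":0},{"grip":0.2,"linear":[0,0,0],"twist":0},{"grip":0.2,"linear":[0,0,0],"twist":0},{"grip":0.2,"linear":[0,0,0],"twist":0},{"grip":0.2,"linear":[0,0,0],"twist":0},{"grip":0.2,"linear":[0,0,-0.4],"twist":0},{"grip":0.2,"linear":[0,0,-0.9],"twist":0},{"grip":0.2,"linear":[0,0,-0.9],"twist":0},{"grip":0.2,"linear":[0,0,-0.9],"twist":0},{"grip":0.2,"linear":[0,0,-0.9],"twist":0},{"grip":0.2,"linear":[0,0,-0.5],"twist":0}]'; python3 plan.py 549.5 -243.2 150 0;
```

```text
t: 7.92
position: [575.9, 205.7, 152.3]
orientation: [0.637, 0.771, 0.001, 0.001]
contact_force: [-0.2, -0.3, -0.1]
gripper_width: 0.601
gripper_force: 0.0
t 7.9 pos [575.9 205.7 152.3] th 1.760 w 0.601 F [-0.2 -0.3 -0.1]
twist units 17.60 ; after twist, shift units [-0.882 14.963  0.076] q6 -0.04
```

```bash
python3 -m crank '[{"grip":0.5,"linear":[0,0,0],"twist":1},{"grip":0.5,"linear":[0,0,0],"twist":1},{"grip":0.5,"linear":[0,0,0],"twist":1},{"grip":0.5,"linear":[0,0,0],"twist":1},{"grip":0.5,"linear":[0,0,0],"twist":1},{"grip":0.5,"linear":[0,0,0],"twist":1},{"grip":0.5,"linear":[0,0,0],"twist":1},{"grip":0.5,"linear":[0,0,0],"twist":1},{"grip":0.5,"linear":[0,0,0],"twist":1},{"grip":0.5,"linear":[0,0,0],"twist":1},{"grip":0.5,"linear":[0,0,0],"twist":1},{"grip":0.5,"linear":[0,0,0],"twist":1},{"grip":0.5,"linear":[0,0,0],"twist":1},{"grip":0.5,"linear":[0,0,0],"twist":1},{"grip":0.5,"linear":[0,0,0],"twist":1},{"grip":0.5,"linear":[0,0,0],"twist":1},{"grip":0.5,"linear":[0,0,0],"twist":1},{"grip":0.5,"linear":[0,0,0],"twist":0.6}]'
python3 -m crank '[{"grip":0.5,"linear":[-0.05,0.85,0],"twist":0},{"grip":0.5,"linear":[-0.05,0.85,0],"twist":0},{"grip":0.5,"linear":[-0.05,0.85,0],"twist":0},{"grip":0.5,"linear":[-0.05,0.85,0],"twist":0},{"grip":0.5,"linear":[-0.05,0.85,0],"twist":0},{"grip":0.5,"linear":[-0.05,0.85,0],"twist":0},{"grip":0.5,"linear":[-0.05,0.85,0],"twist":0},{"grip":0.5,"linear":[-0.05,0.85,0],"twist":0},{"grip":0.5,"linear":[-0.05,0.85,0],"twist":0},{"grip":0.5,"linear":[-0.05,0.85,0],"twist":0},{"grip":0.5,"linear":[-0.05,0.85,0],"twist":0},{"grip":0.5,"linear":[-0.05,0.85,0],"twist":0},{"grip":0.5,"linear":[-0.05,0.85,0],"twist":0},{"grip":0.5,"linear":[-0.05,0.85,0],"twist":0},{"grip":0.5,"linear":[-0.05,0.85,0],"twist":0},{"grip":0.5,"linear":[-0.05,0.85,0],"twist":0},{"grip":0.5,"linear":[-0.08,0.85,0],"twist":0},{"grip":0.5,"linear":[0,0.5,0],"twist":0},{"grip":0.5,"linear":[0,0,0],"twist":0},{"grip":0.5,"linear":[0,0,0],"twist":0}]'
python3 plan.py 549.5 -243.2 4 0;
```

```text
t: 9.42
position: [575.2, 205.5, 149.0]
orientation: [1.0, -0.003, -0.0, 0.0]
contact_force: [-0.1, -0.3, -0.6]
gripper_width: 0.745
gripper_force: 0.0
t: 11.08
position: [548.7, -242.9, 148.8]
orientation: [1.0, -0.001, -0.0, -0.0]
contact_force: [0.8, 0.3, 0.5]
gripper_width: 0.751
gripper_force: 0.0
t 11.1 pos [ 548.7 -242.9  148.8] th -0.001 w 0.751 F [0.8 0.3 0.5]
twist units -0.01 ; after twist, shift units [0.026 0.009 4.828] q6 0.96
```

Before descending I'll check the spool from the top view, since the arm is now off the tray.

```bash
python3 - <<'E'
from h import *
cv2.imwrite("pics/t1.png",cv2.resize(r.read_camera("top")["image"][140:240,170:300],None,fx=6,fy=6,interpolation=2))
E
python3 -m crank '[{"grip":0.5,"linear":[0,0,0.9],"twist":0},{"grip":0.5,"linear":[0,0,0.9],"twist":0},{"grip":0.5,"linear":[0,0,0.9],"twist":0},{"grip":0.5,"linear":[0,0,0.9],"twist":0},{"grip":0.5,"linear":[0,0,0.6],"twist":0},{"grip":0.5,"linear":[0,0,0.4],"twist":0},{"grip":0.5,"linear":[0,0,0.23],"twist":0},{"grip":0.5,"linear":[0,0,0],"twist":0},{"grip":-1,"linear":[0,0,0],"twist":0},{"grip":-1,"linear":[0,0,0],"twist":0},{"grip":-1,"linear":[0,0,0],"twist":0},{"grip":-1,"linear":[0,0,0],"twist":0},{"grip":-1,"linear":[0,0,0],"twist":0},{"grip":-1,"linear":[0,0,0],"twist":0},{"grip":-1,"linear":[0,0,0],"twist":0}]'
python3 plan.py 589.3 134.4 150 1.76
```

```text
t: 12.38
position: [549.1, -243.3, 4.9]
orientation: [1.0, -0.0, 0.001, 0.0]
contact_force: [-0.3, -0.4, 6.1]
gripper_width: 0.422
gripper_force: 30.0
t 12.4 pos [ 549.1 -243.3    4.9] th -0.000 w 0.422 F [-0.3 -0.4  6.1]
twist units -17.60 ; after twist, shift units [12.112  3.683 -4.837] q6 0.96
```

View pics/t1.png

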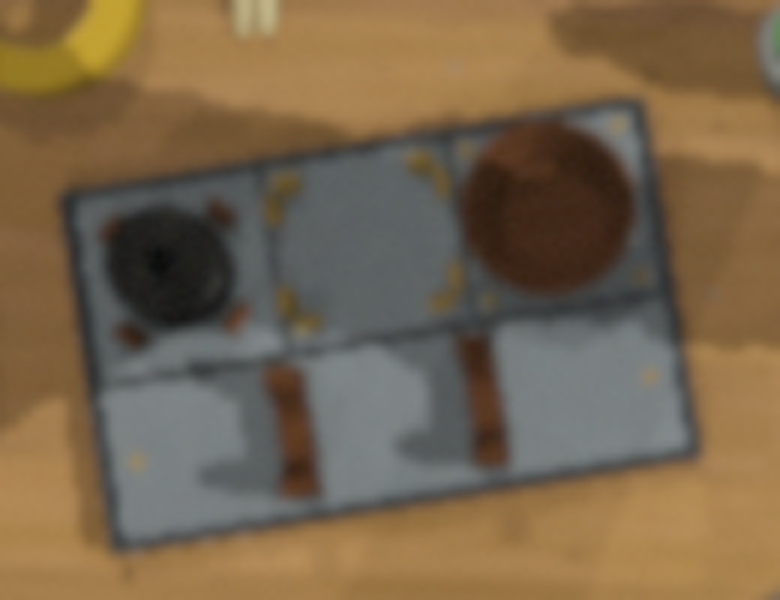

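```bash
python3 - <<'E'
from h import *
t=r.read_camera("top")
a=np.linspace(0,6.28,60)
for z in (34,12):
  P=np.array([proj(t,(575.4+21.5*np.cos(k),205.6+21.5*np.sin(k),z)) for k in a])
  P=(P-[170,140]+.5)*6-.5; print(z,P.min(0),P.max(0),P.mean(0))
cv2.imwrite("pics/s1.png",cv2.resize(r.read_camera("side")["image"][140:210,280:370],None,fx=8,fy=8,interpolation=2))
E
```

```text
34 [104.89886708 210.85092521] [220.80077379 326.78486101] [162.89491087 267.83695392]
12 [119.40198714 216.94521825] [233.08908461 330.65478715] [176.29044493 272.83866173]
```

View pics/s1.png

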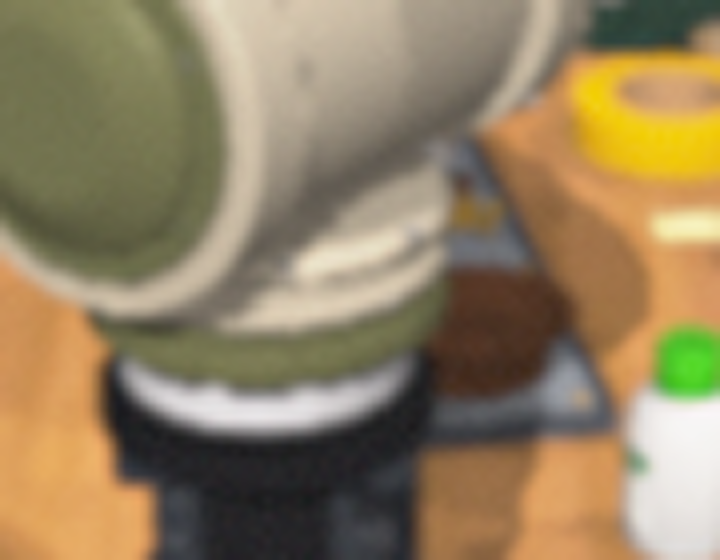

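The spool's outline matches the predicted seated outline to about 1 mm, so it is seated. The arm hides the tray in the side view. I'll carry the charcoal next.

```bash
python3 -m crank '[{"grip":-1,"linear":[0,0,-0.4],"twist":0},{"grip":-1,"linear":[0,0,-0.9],"twist":0},{"grip":-1,"linear":[0,0,-0.9],"twist":0},{"grip":-1,"linear":[0,0,-0.9],"twist":-0.6},{"grip":-1,"linear":[0,0,-0.9],"twist":-1},{"grip":-1,"linear":[0,0,-0.8],"twist":-1},{"grip":-1,"linear":[0,0,0],"twist":-1},{"grip":-1,"linear":[0,0,0],"twist":-1},{"grip":-1,"linear":[0,0,0],"twist":-1},{"grip":-1,"linear":[0,0,0],"twist":-1},{"grip":-1,"linear":[0,0,0],"twist":-1},{"grip":-1,"linear":[0,0,0],"twist":-1},{"grip":-1,"linear":[0,0,0],"twist":-1},{"grip":-1,"linear":[0,0,0],"twist":-1},{"grip":-1,"linear":[0,0,0],"twist":-1},{"grip":-1,"linear":[0,0,0],"twist":-1},{"grip":-1,"linear":[0,0,0],"twist":-1},{"grip":-1,"linear":[0,0,0],"twist":-1},{"grip":-1,"linear":[0,0,0],"twist":-1},{"grip":-1,"linear":[0,0,0],"twist":-1}]'
python3 -m crank '[{"grip":-1,"linear":[0.4,0.1,0],"twist":-1},{"grip":-1,"linear":[0.8,0.25,0],"twist":0},{"grip":-1,"linear":[0.8,0.25,0],"twist":0},{"grip":-1,"linear":[0.8,0.25,0],"twist":0},{"grip":-1,"linear":[0.8,0.25,0],"twist":0},{"grip":-1,"linear":[0.8,0.25,0],"twist":0},{"grip":-1,"linear":[0.8,0.25,0],"twist":0},{"grip":-1,"linear":[0.8,0.25,0],"twist":0},{"grip":-1,"linear":[0.8,0.25,0],"twist":0},{"grip":-1,"linear":[0.8,0.25,0],"twist":0},{"grip":-1,"linear":[0.8,0.25,0],"twist":0},{"grip":-1,"linear":[0.8,0.25,0],"twist":0},{"grip":-1,"linear":[0.8,0.25,0],"twist":0},{"grip":-1,"linear":[0.8,0.25,0],"twist":0},{"grip":-1,"linear":[0.8,0.25,0],"twist":0},{"grip":-1,"linear":[0.5,0.1,0],"twist":0},{"grip":-1,"linear":[0,0,0],"twist":0},{"grip":-1,"linear":[0,0,0],"twist":0}]'
python3 plan.py 589.3 134.4 13 1.76
```

```text
t: 14.15
position: [548.5, -242.8, 147.7]
orientation: [0.673, 0.739, -0.0, -0.001]
contact_force: [-0.2, -1.1, -2.1]
gripper_width: 0.424
gripper_force: 30.0
t: 15.65
position: [590.5, 134.7, 147.7]
orientation: [0.637, 0.771, -0.0, -0.0]
contact_force: [0.2, -0.2, -1.4]
gripper_width: 0.423
gripper_force: 30.0
t 15.7 pos [590.5 134.7 147.7] th 1.761 w 0.423 F [ 0.2 -0.2 -1.4]
twist units 0.01 ; after twist, shift units [-1.000e-03 -4.000e-02  4.491e+00] q6 -0.16
```

```bash
python3 -m crank '[{"grip":-1,"linear":[0,-0.03,0.9],"twist":0},{"grip":-1,"linear":[0,0,0.9],"twist":0},{"grip":-1,"linear":[0,0,0.9],"twist":0},{"grip":-1,"linear":[0,0,0.7],"twist":0},{"grip":-1,"linear":[0,0,0.3],"twist":0},{"grip":-1,"linear":[0,0,0.2],"twist":0},{"grip":-1,"linear":[0,0,0.2],"twist":0},{"grip":-1,"linear":[0,0,0.2],"twist":0},{"grip":-1,"linear":[0,0,0.1],"twist":0},{"grip":-1,"linear":[0,0,0],"twist":0},{"grip":-1,"linear":[0,0,0],"twist":0}]'; python3 plan.py 589.3 134.4 13.2 1.76;
```

```text
t: 16.57
position: [590.2, 134.2, 16.6]
orientation: [0.637, 0.771, 0.0, 0.0]
contact_force: [0.7, -0.4, -0.2]
gripper_width: 0.423
gripper_force: 30.0
t 16.6 pos [590.2 134.2  16.6] th 1.760 w 0.423 F [ 0.7 -0.4 -0.2]
twist units -0.00 ; after twist, shift units [ 0.014 -0.028  0.113] q6 -0.16
```

```bash
python3 -m crank '[{"grip":-1,"linear":[0,-0.02,0.06],"twist":0},{"grip":-1,"linear":[0,0,0.05],"twist":0},{"grip":-1,"linear":[0,0,0],"twist":0},{"grip":0.15,"linear":[0,0,0],"twist":0},{"grip":0.15,"linear":[0,0,0],"twist":0},{"grip":0.15,"linear":[0,0,0],"twist":0},{"grip":0.15,"linear":[0,0,0],"twist":0},{"grip":0.15,"linear":[0,0,-0.4],"twist":0},{"grip":0.15,"linear":[0,0,-0.9],"twist":0},{"grip":0.15,"linear":[0,0,-0.9],"twist":0},{"grip":0.15,"linear":[0,0,-0.9],"twist":0},{"grip":0.15,"linear":[0,0,-0.9],"twist":0},{"grip":0,"linear":[0,0,-0.5],"twist":1},{"grip":0,"linear":[0,0,0],"twist":1},{"grip":0,"linear":[0,0,0],"twist":1},{"grip":0,"linear":[0,0,0],"twist":1},{"grip":0,"linear":[0,0,0],"twist":1},{"grip":0,"linear":[0,0,0],"twist":1}]'
python3 -m crank '[{"grip":0,"linear":[0,0,0],"twist":1},{"grip":0,"linear":[0,0,0],"twist":1},{"grip":0,"linear":[0,0,0],"twist":1},{"grip":0,"linear":[0,0,0],"twist":1},{"grip":0,"linear":[0,0,0],"twist":1},{"grip":0,"linear":[0,0,0],"twist":1},{"grip":0,"linear":[0,0,0],"twist":0.6},{"grip":0,"linear":[0,0,0],"twist":0}]'
python3 plan.py 614.3 -355.2 150 0.5
```

```text
t: 18.07
position: [589.3, 134.0, 147.9]
orientation: [0.838, 0.546, -0.0, 0.0]
contact_force: [0.8, 0.1, 0.1]
gripper_width: 0.502
gripper_force: 0.0
t: 18.73
position: [589.3, 134.0, 147.9]
orientation: [0.969, 0.246, -0.0, 0.0]
contact_force: [0.2, 0.3, 0.0]
gripper_width: 0.503
gripper_force: 0.0
t 18.7 pos [589.3 134.  147.9] th 0.498 w 0.503 F [0.2 0.3 0. ]
twist units -0.02 ; after twist, shift units [-7.087 14.709 -0.071] q6 1.1
```

```bash
python3 -m crank '[{"grip":0,"linear":[-0.3,0.7,0],"twist":0},{"grip":0,"linear":[-0.4,0.8,0],"twist":0},{"grip":0,"linear":[-0.4,0.8,0],"twist":0},{"grip":0,"linear":[-0.4,0.8,0],"twist":0},{"grip":0,"linear":[-0.4,0.8,0],"twist":0},{"grip":0,"linear":[-0.4,0.8,0],"twist":0},{"grip":0,"linear":[-0.4,0.8,0],"twist":0},{"grip":0,"linear":[-0.4,0.8,0],"twist":0},{"grip":0,"linear":[-0.4,0.8,0],"twist":0},{"grip":0,"linear":[-0.4,0.8,0],"twist":0},{"grip":0,"linear":[-0.4,0.8,0],"twist":0},{"grip":0,"linear":[-0.4,0.8,0],"twist":0},{"grip":0,"linear":[-0.4,0.8,0],"twist":0},{"grip":0,"linear":[-0.4,0.8,0],"twist":0},{"grip":0,"linear":[-0.4,0.8,0],"twist":0},{"grip":0,"linear":[-0.4,0.8,0],"twist":0},{"grip":0,"linear":[-0.4,0.8,0],"twist":0},{"grip":0,"linear":[-0.39,0.8,0],"twist":0},{"grip":0,"linear":[0,0.41,0],"twist":0},{"grip":0,"linear":[0,0,0],"twist":0}]'
python3 -m crank '[{"grip":0,"linear":[0,0,0],"twist":0}]'
python3 plan.py 614.3 -355.2 3 0.5
python3 - <<'E'
from h import *
cv2.imwrite("pics/t2.png",cv2.resize(r.read_camera("top")["image"][140:240,170:300],None,fx=6,fy=6,interpolation=2))
E
```

```text
t: 20.4
position: [614.0, -357.8, 147.1]
orientation: [0.969, 0.247, -0.0, 0.0]
contact_force: [0.2, -0.0, -0.1]
gripper_width: 0.499
gripper_force: 0.0
t: 20.48
position: [614.0, -355.1, 147.3]
orientation: [0.969, 0.248, -0.0, -0.0]
contact_force: [0.3, -0.7, 0.7]
gripper_width: 0.499
gripper_force: 0.0
t 20.5 pos [ 614.  -355.1  147.3] th 0.501 w 0.499 F [ 0.3 -0.7  0.7]
twist units 0.01 ; after twist, shift units [0.007 0.006 4.811] q6 0.38
```

View pics/t2.png

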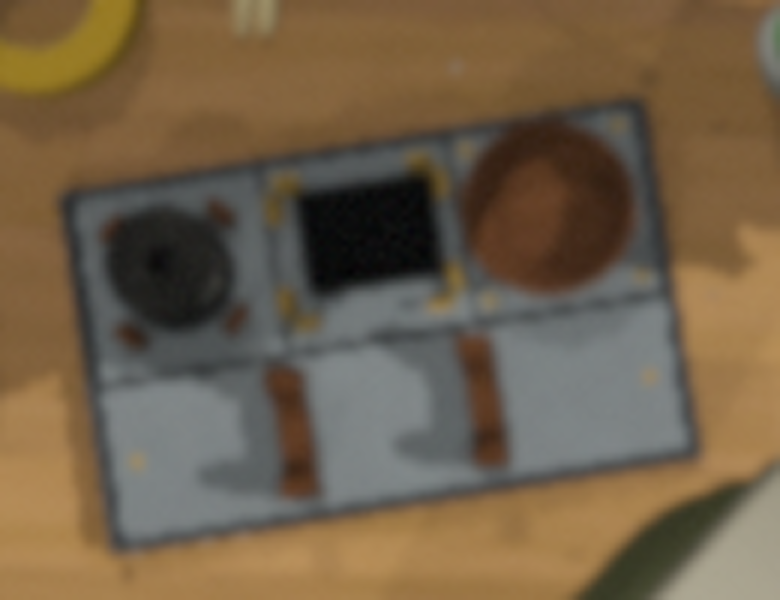

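The charcoal lies flat between the brackets at about (370,234). Now I'll pick up the tweezers.

```bash
python3 -m crank '[{"grip":0,"linear":[0,0,0.9],"twist":0},{"grip":0,"linear":[0,0,0.9],"twist":0},{"grip":0,"linear":[0,0,0.9],"twist":0},{"grip":0,"linear":[0,0,0.9],"twist":0},{"grip":0,"linear":[0,0,0.6],"twist":0},{"grip":0,"linear":[0,0,0.4],"twist":0},{"grip":0,"linear":[0,0,0.2],"twist":0},{"grip":0,"linear":[0,0,0],"twist":0},{"grip":-1,"linear":[0,0,0],"twist":0},{"grip":-1,"linear":[0,0,0],"twist":0},{"grip":-1,"linear":[0,0,0],"twist":0},{"grip":-1,"linear":[0,0,0],"twist":0},{"grip":-1,"linear":[0,0,0],"twist":0},{"grip":-1,"linear":[0,0,0],"twist":0},{"grip":-1,"linear":[0,0,0],"twist":0},{"grip":-1,"linear":[0,0,0],"twist":0}]'
python3 plan.py 614.3 -355.2 150 0.5
```

```text
t: 21.87
position: [614.3, -355.4, 4.4]
orientation: [0.969, 0.247, 0.0, 0.0]
contact_force: [0.3, -0.3, 4.3]
gripper_width: 0.129
gripper_force: 30.0
t 21.9 pos [ 614.3 -355.4    4.4] th 0.500 w 0.129 F [ 0.3 -0.3  4.3]
twist units -0.00 ; after twist, shift units [ 2.000e-03 -6.000e-03 -4.852e+00] q6 0.38
```

```bash
python3 -m crank '[{"grip":-1,"linear":[0,0,-0.4],"twist":0},{"grip":-1,"linear":[0,0,-0.9],"twist":0},{"grip":-1,"linear":[0,0,-0.9],"twist":0},{"grip":-1,"linear":[0,0,-0.9],"twist":0},{"grip":-1,"linear":[0,0,-0.9],"twist":0},{"grip":-1,"linear":[0,0,-0.8],"twist":0},{"grip":-1,"linear":[0,0,0],"twist":-0.6},{"grip":-1,"linear":[0,0,0],"twist":-1},{"grip":-1,"linear":[0,0,0],"twist":-1},{"grip":-1,"linear":[0,0,0],"twist":-1},{"grip":-1,"linear":[0,0,0],"twist":-1},{"grip":-1,"linear":[0,0,0],"twist":-1},{"grip":-1,"linear":[0,0,0],"twist":-1},{"grip":-1,"linear":[0,0,0],"twist":-1},{"grip":-1,"linear":[0,0,0],"twist":-1},{"grip":-1,"linear":[0,0,0],"twist":-1},{"grip":-1,"linear":[0,0,0],"twist":-1},{"grip":-1,"linear":[0,0,0],"twist":-1},{"grip":-1,"linear":[0,0,0],"twist":-1},{"grip":-1,"linear":[0,0,0],"twist":0}]'
python3 plan.py 523.5 121.8 150 1.76
python3 - <<'E'
from h import *
cv2.imwrite("pics/t3.png",cv2.resize(r.read_camera("top")["image"][100:250,370:520],None,fx=4,fy=4,interpolation=2))
E
```

```text
t: 23.53
position: [614.1, -355.2, 148.4]
orientation: [0.636, 0.772, -0.0, 0.0]
contact_force: [-0.3, -0.5, 0.4]
gripper_width: 0.124
gripper_force: 30.0
t 23.5 pos [ 614.1 -355.2  148.4] th 1.763 w 0.124 F [-0.3 -0.5  0.4]
twist units 0.03 ; after twist, shift units [16.184  0.023 -0.054] q6 -0.88
```

View pics/t3.png

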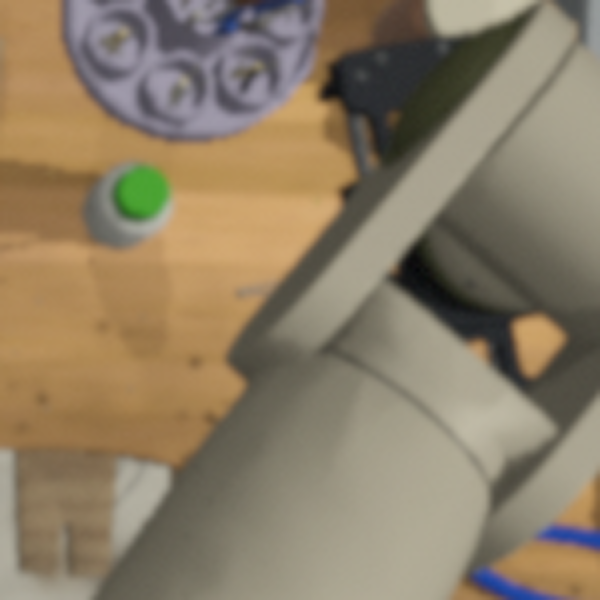

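Only the tweezers' left tip shows, at crop (238,293). I'll use it to check the pose in the grip, then carry on.

```bash
python3 - <<'E'
from h import *
t=r.read_camera("top");p=at(t,(370+238.5/4-.5,100+293.5/4-.5),148);d=p[:2]-[614.1,-355.2];print(p,np.linalg.norm(d),np.arctan2(d[1],d[0]))
E
python3 -m crank '[{"grip":-1,"linear":[0.4,0,0],"twist":0},{"grip":-1,"linear":[0.8,0,0],"twist":0},{"grip":-1,"linear":[0.8,0,0],"twist":0},{"grip":-1,"linear":[0.8,0,0],"twist":0},{"grip":-1,"linear":[0.8,0,0],"twist":0},{"grip":-1,"linear":[0.8,0,0],"twist":0},{"grip":-1,"linear":[0.8,0,0],"twist":0},{"grip":-1,"linear":[0.8,0,0],"twist":0},{"grip":-1,"linear":[0.8,0,0],"twist":0},{"grip":-1,"linear":[0.8,0,0],"twist":0},{"grip":-1,"linear":[0.8,0,0],"twist":0},{"grip":-1,"linear":[0.8,0,0],"twist":0},{"grip":-1,"linear":[0.8,0,0],"twist":0},{"grip":-1,"linear":[0.8,0,0],"twist":0},{"grip":-1,"linear":[0.8,0,0],"twist":0},{"grip":-1,"linear":[0.8,0,0],"twist":0},{"grip":-1,"linear":[0.8,0,0],"twist":0},{"grip":-1,"linear":[0.8,0,0],"twist":0},{"grip":-1,"linear":[0.8,0,0],"twist":0},{"grip":-1,"linear":[0.8,0,0],"twist":0}]'
python3 -m crank '[{"grip":-1,"linear":[0.58,0,0],"twist":0},{"grip":-1,"linear":[0,0,0],"twist":0},{"grip":-1,"linear":[0,0,0],"twist":0}]'
python3 plan.py 523.5 121.8 26 1.76
```

```text
[ 603.40451633 -284.1003206   148.        ] 71.89963687090726 1.7201062204746973
t: 25.3
position: [526.0, 105.6, 148.2]
orientation: [0.638, 0.77, 0.0, 0.0]
contact_force: [0.3, 0.0, -0.1]
gripper_width: 0.131
gripper_force: 30.0
t: 25.55
position: [522.9, 121.9, 148.1]
orientation: [0.637, 0.771, 0.0, 0.0]
contact_force: [0.5, 0.2, -0.4]
gripper_width: 0.129
gripper_force: 30.0
t 25.6 pos [522.9 121.9 148.1] th 1.759 w 0.129 F [ 0.5  0.2 -0.4]
twist units -0.01 ; after twist, shift units [-0.006  0.018  4.07 ] q6 -0.18
```

```bash
python3 -m crank '[{"grip":-1,"linear":[0,0.02,0.9],"twist":0},{"grip":-1,"linear":[0,0,0.9],"twist":0},{"grip":-1,"linear":[0,0,0.9],"twist":0},{"grip":-1,"linear":[0,0,0.4],"twist":0},{"grip":-1,"linear":[0,0,0.3],"twist":0},{"grip":-1,"linear":[0,0,0.2],"twist":0},{"grip":-1,"linear":[0,0,0.2],"twist":0},{"grip":-1,"linear":[0,0,0.1],"twist":0},{"grip":-1,"linear":[0,0,0.1],"twist":0},{"grip":-1,"linear":[0,0,0],"twist":0},{"grip":-1,"linear":[0,0,0],"twist":0}]'; python3 plan.py 523.5 121.8 25.4 1.76;
```

```text
t: 26.47
position: [523.8, 121.6, 28.2]
orientation: [0.637, 0.771, 0.0, 0.0]
contact_force: [0.2, 0.9, 0.1]
gripper_width: 0.127
gripper_force: 30.0
t 26.5 pos [523.8 121.6  28.2] th 1.760 w 0.127 F [0.2 0.9 0.1]
twist units -0.00 ; after twist, shift units [ 0.007 -0.008  0.094] q6 -0.18
```

```bash
python3 -m crank '[{"grip":-1,"linear":[0,0,0.05],"twist":0},{"grip":-1,"linear":[0,0,0.04],"twist":0},{"grip":-1,"linear":[0,0,0],"twist":0},{"grip":-0.4,"linear":[0,0,0],"twist":0},{"grip":-0.4,"linear":[0,0,0],"twist":0},{"grip":-0.4,"linear":[0,0,0],"twist":0},{"grip":-0.4,"linear":[0,0,0],"twist":0},{"grip":-0.4,"linear":[0,0,-0.4],"twist":0},{"grip":-0.4,"linear":[0,0,-0.9],"twist":0},{"grip":-0.4,"linear":[0,0,-0.9],"twist":0},{"grip":-0.4,"linear":[0,0,-0.9],"twist":0},{"grip":-0.4,"linear":[0,0,-0.9],"twist":0},{"grip":0.5,"linear":[0,0,-0.5],"twist":0.7},{"grip":0.5,"linear":[0,0,0],"twist":1},{"grip":0.5,"linear":[0,0,0],"twist":1},{"grip":0.5,"linear":[0,0,0],"twist":1},{"grip":0.5,"linear":[0,0,0],"twist":1},{"grip":0.5,"linear":[0,0,0],"twist":1},{"grip":0.5,"linear":[0,0,0],"twist":1}]'
python3 -m crank '[{"grip":0.5,"linear":[0,0,0],"twist":1},{"grip":0.5,"linear":[0,0,0],"twist":1},{"grip":0.5,"linear":[0,0,0],"twist":1},{"grip":0.5,"linear":[0,0,0],"twist":1},{"grip":0.5,"linear":[0,0,0],"twist":1},{"grip":0.5,"linear":[0,0,0],"twist":1},{"grip":0.5,"linear":[0,0,0],"twist":1},{"grip":0.5,"linear":[0,0,0],"twist":1},{"grip":0.5,"linear":[0,0,0],"twist":1},{"grip":0.5,"linear":[0,0,0],"twist":0}]'
python3 plan.py 662.5 -29.5 150 0.19
python3 - <<'E'
from h import *
cv2.imwrite("pics/t4.png",cv2.resize(r.read_camera("top")["image"][130:240,170:350],None,fx=4,fy=4,interpolation=2))
E
```

```text
t: 28.05
position: [523.5, 121.6, 160.1]
orientation: [0.856, 0.516, -0.0, -0.0]
contact_force: [0.3, -0.5, -0.1]
gripper_width: 0.75
gripper_force: 0.0
t: 28.88
position: [523.5, 121.6, 160.1]
orientation: [0.996, 0.093, -0.0, 0.0]
contact_force: [0.2, -0.0, -0.5]
gripper_width: 0.749
gripper_force: 0.0
t 28.9 pos [523.5 121.6 160.1] th 0.186 w 0.749 F [ 0.2 -0.  -0.5]
twist units -0.04 ; after twist, shift units [3.599 5.822 0.337] q6 1.39
```

View pics/t4.png

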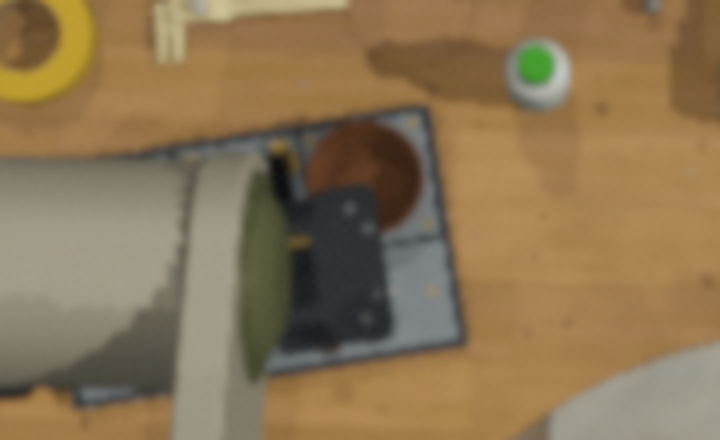

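The flux bottle is undisturbed, with its cap at crop (535,64). The arm hides the tweezers for now. I'll move over the flux.

```bash
python3 -m crank '[{"grip":0.5,"linear":[0.3,0.5,0],"twist":0},{"grip":0.5,"linear":[0.45,0.73,0],"twist":0},{"grip":0.5,"linear":[0.45,0.73,0],"twist":0},{"grip":0.5,"linear":[0.45,0.73,0],"twist":0},{"grip":0.5,"linear":[0.45,0.73,0],"twist":0},{"grip":0.5,"linear":[0.45,0.73,0],"twist":0},{"grip":0.5,"linear":[0.45,0.73,0],"twist":0},{"grip":0.5,"linear":[0.4,0.7,0],"twist":0},{"grip":0.5,"linear":[0.2,0.24,0],"twist":0},{"grip":0.5,"linear":[0,0,0],"twist":0},{"grip":0.5,"linear":[0,0,0],"twist":0}]'
python3 plan.py 662.5 -29.5 26 0.19
python3 - <<'E'
from h import *
cv2.imwrite("pics/t5.png",cv2.resize(r.read_camera("top")["image"][130:240,170:350],None,fx=4,fy=4,interpolation=2))
E
```

```text
t: 29.85
position: [662.6, -30.2, 159.6]
orientation: [0.995, 0.095, -0.0, -0.0]
contact_force: [-0.3, -0.2, -0.3]
gripper_width: 0.751
gripper_force: 0.0
t 29.9 pos [662.6 -30.2 159.6] th 0.191 w 0.751 F [-0.3 -0.2 -0.3]
twist units 0.01 ; after twist, shift units [-0.    -0.023  4.454] q6 1.16
```

View pics/t5.png

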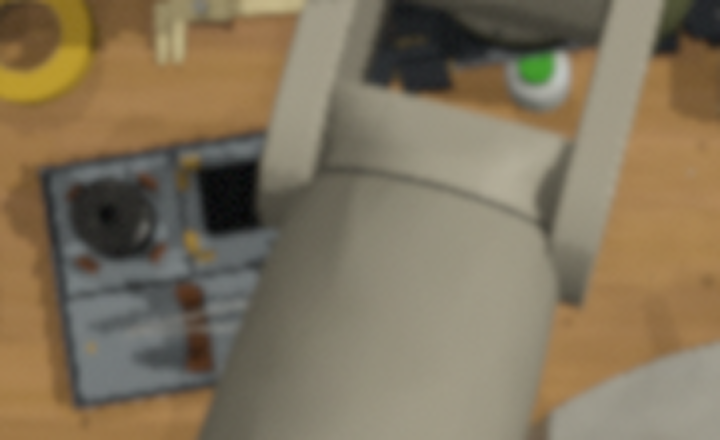

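The tweezers lie across the left upright's notch at crop (195,320), and the spool and charcoal are in place. I'll descend on the flux and grip it.

```bash
python3 -m crank '[{"grip":0.5,"linear":[0,-0.02,0.8],"twist":0},{"grip":0.5,"linear":[0,0,0.9],"twist":0},{"grip":0.5,"linear":[0,0,0.9],"twist":0},{"grip":0.5,"linear":[0,0,0.8],"twist":0},{"grip":0.5,"linear":[0,0,0.5],"twist":0},{"grip":0.5,"linear":[0,0,0.4],"twist":0},{"grip":0.5,"linear":[0,0,0.15],"twist":0},{"grip":0.5,"linear":[0,0,0],"twist":0},{"grip":-1,"linear":[0,0,0],"twist":0},{"grip":-1,"linear":[0,0,0],"twist":0},{"grip":-1,"linear":[0,0,0],"twist":0},{"grip":-1,"linear":[0,0,0],"twist":0},{"grip":-1,"linear":[0,0,0],"twist":0},{"grip":-1,"linear":[0,0,0],"twist":0},{"grip":-1,"linear":[0,0,0],"twist":0}]'
python3 plan.py 603 64.8 160 1.76
```

```text
t: 31.15
position: [662.7, -29.0, 27.2]
orientation: [0.996, 0.095, 0.0, 0.0]
contact_force: [-0.7, -0.4, 4.1]
gripper_width: 0.389
gripper_force: 30.0
t 31.1 pos [662.7 -29.   27.2] th 0.190 w 0.389 F [-0.7 -0.4  4.1]
twist units -15.70 ; after twist, shift units [ 3.444 -1.367 -4.426] q6 1.16
```

```bash
python3 -m crank '[{"grip":-1,"linear":[0,0,-0.3],"twist":0},{"grip":-1,"linear":[0,0,-0.7],"twist":0},{"grip":-1,"linear":[0,0,-0.8],"twist":0},{"grip":-1,"linear":[0,0,-0.8],"twist":0},{"grip":-1,"linear":[0,0,-0.4],"twist":0},{"grip":-1,"linear":[-0.1,-0.25,0],"twist":0},{"grip":-1,"linear":[-0.2,-0.5,0],"twist":0},{"grip":-1,"linear":[-0.22,-0.6,0],"twist":0},{"grip":-1,"linear":[-0.22,-0.6,0],"twist":0},{"grip":-1,"linear":[-0.22,-0.6,0],"twist":0},{"grip":-1,"linear":[-0.2,-0.5,0],"twist":0},{"grip":-1,"linear":[-0.2,-0.4,0],"twist":0},{"grip":-1,"linear":[0,0,0],"twist":0},{"grip":-1,"linear":[0,0,0],"twist":-0.7},{"grip":-1,"linear":[0,0,0],"twist":-1},{"grip":-1,"linear":[0,0,0],"twist":-1},{"grip":-1,"linear":[0,0,0],"twist":-1},{"grip":-1,"linear":[0,0,0],"twist":-1},{"grip":-1,"linear":[0,0,0],"twist":-1},{"grip":-1,"linear":[0,0,0],"twist":-1}]'
python3 -m crank '[{"grip":-1,"linear":[0,0,0],"twist":-1},{"grip":-1,"linear":[0,0,0],"twist":-1},{"grip":-1,"linear":[0,0,0],"twist":-1},{"grip":-1,"linear":[0,0,0],"twist":-1},{"grip":-1,"linear":[0,0,0],"twist":-1},{"grip":-1,"linear":[0,0,0],"twist":-1},{"grip":-1,"linear":[0,0,0],"twist":-1},{"grip":-1,"linear":[0,0,0],"twist":-1},{"grip":-1,"linear":[0,0,0],"twist":-1},{"grip":-1,"linear":[0,0,0],"twist":0}]'
python3 plan.py 603 64.8 36.2 1.76
```

```text
t: 32.82
position: [603.2, 64.4, 116.4]
orientation: [0.908, 0.419, -0.0, 0.0]
contact_force: [0.7, -0.2, -0.1]
gripper_width: 0.393
gripper_force: 30.0
t: 33.65
position: [603.1, 64.4, 116.4]
orientation: [0.636, 0.772, -0.0, 0.0]
contact_force: [-0.5, 0.5, -0.8]
gripper_width: 0.39
gripper_force: 30.0
t 33.6 pos [603.1  64.4 116.4] th 1.763 w 0.390 F [-0.5  0.5 -0.8]
twist units 0.03 ; after twist, shift units [ 1.300e-02 -1.000e-03  2.674e+00] q6 -0.28
```

```bash
python3 -m crank '[{"grip":-1,"linear":[0.01,0,0.6],"twist":0},{"grip":-1,"linear":[0,0,0.6],"twist":0},{"grip":-1,"linear":[0,0,0.4],"twist":0},{"grip":-1,"linear":[0,0,0.3],"twist":0},{"grip":-1,"linear":[0,0,0.2],"twist":0},{"grip":-1,"linear":[0,0,0.2],"twist":0},{"grip":-1,"linear":[0,0,0.15],"twist":0},{"grip":-1,"linear":[0,0,0.1],"twist":0},{"grip":-1,"linear":[0,0,0],"twist":0},{"grip":-1,"linear":[0,0,0],"twist":0}]'; python3 plan.py 603 64.8 36.2 1.76;
```

```text
t: 34.48
position: [603.0, 65.4, 40.4]
orientation: [0.637, 0.771, 0.0, 0.0]
contact_force: [-0.3, -0.9, -1.2]
gripper_width: 0.391
gripper_force: 30.0
t 34.5 pos [603.   65.4  40.4] th 1.760 w 0.391 F [-0.3 -0.9 -1.2]
twist units -0.00 ; after twist, shift units [-0.019 -0.003  0.14 ] q6 -0.28
```

```bash
python3 -m crank '[{"grip":-1,"linear":[0,0,0.08],"twist":0},{"grip":-1,"linear":[0,0,0.05],"twist":0},{"grip":-1,"linear":[0,0,0],"twist":0},{"grip":0.1,"linear":[0,0,0],"twist":0},{"grip":0.1,"linear":[0,0,0],"twist":0},{"grip":0.1,"linear":[0,0,0],"twist":0},{"grip":0.1,"linear":[0,0,0],"twist":0},{"grip":0.1,"linear":[0,0,-0.2],"twist":0},{"grip":0.1,"linear":[0,0,-0.6],"twist":0},{"grip":0.1,"linear":[0,0,-0.9],"twist":0},{"grip":0.1,"linear":[0,0,-0.9],"twist":0},{"grip":0.1,"linear":[0,0,-0.9],"twist":0},{"grip":0.1,"linear":[0,0,-0.9],"twist":0},{"grip":0.1,"linear":[-0.9,0,0],"twist":0},{"grip":0.1,"linear":[-0.9,0,0],"twist":0},{"grip":0.1,"linear":[-0.9,0,0],"twist":0},{"grip":0.1,"linear":[-0.9,0,0],"twist":0},{"grip":0.1,"linear":[-0.9,0,0],"twist":0},{"grip":0.1,"linear":[-0.9,0,0],"twist":0}]'
python3 -m crank '[{"grip":0.1,"linear":[-0.9,0,0],"twist":0},{"grip":0.1,"linear":[-0.9,0,0],"twist":0},{"grip":0.1,"linear":[-0.9,0,0],"twist":0},{"grip":0.1,"linear":[-0.9,0,0],"twist":0},{"grip":0.1,"linear":[0,0,0],"twist":0},{"grip":0.1,"linear":[0,0,0],"twist":0}]'
python3 - <<'E'
from h import *
a=cv2.resize(r.read_camera("top")["image"][140:240,170:300],None,fx=6,fy=6,interpolation=2)
cv2.imwrite("pics/t6.png",a)
t=r.read_camera("top")
for n,p in dict(cap=(603,65,75),ch=(589.3,134.4,32),sp=(575.5,205.5,34)).items(): print(n,(proj(t,p)-[170,140]+.5)*6-.5)
E
```

```text
t: 36.07
position: [633.3, -95.0, 168.8]
orientation: [0.637, 0.771, 0.0, 0.0]
contact_force: [0.3, 0.1, -0.1]
gripper_width: 0.553
gripper_force: 0.0
t: 36.57
position: [653.4, -200.8, 168.2]
orientation: [0.638, 0.77, 0.0, -0.0]
contact_force: [-0.9, -0.5, -0.7]
gripper_width: 0.549
gripper_force: 0.0
cap [533.64032886 193.32503136]
ch [357.42274236 237.44116143]
sp [163.10724925 268.47133934]
```

View pics/t6.png

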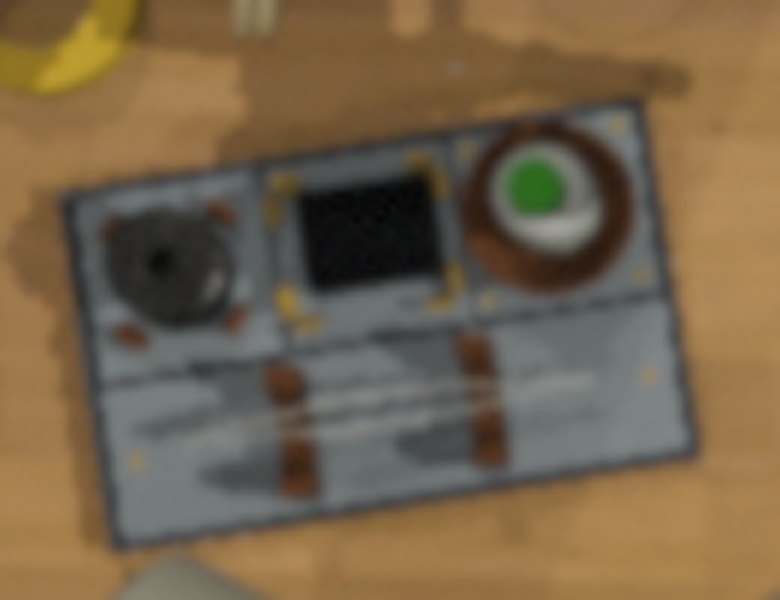

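The flux is upright in the cup: its cap is at (537,187) and I expected (534,193). The tweezers lie across both notches. The charcoal's top appears a few mm right of where I expected, so I'll clear the arm and measure it numerically.

```bash
python3 plan.py 350 -400 200 1.76; cat > ch.py <<'E'
from h import *
t=r.read_camera("top");np.set_printoptions(precision=1,suppress=True)
def seg(im,x0,y0,x1,y1,z,base):
    g=cv2.resize(im[y0:y1,x0:x1],None,fx=8,fy=8,interpolation=cv2.INTER_CUBIC).max(2)
    m=(g<55).astype(np.uint8);n,l,s,c=cv2.connectedComponentsWithStats(m);k=1+s[1:,4].argmax()
    q=cv2.boxPoints(cv2.minAreaRect(np.argwhere(l==k)[:,::-1].astype(np.float32)))
    P=np.array([at(t,(x0+(a+.5)/8-.5,y0+(b+.5)/8-.5),z) for a,b in q])
    print(base,P.mean(0),"sides",np.linalg.norm(P[0]-P[1]),np.linalg.norm(P[1]-P[2]),"ang",[np.arctan2(*(P[i+1]-P[i])[[1,0]]) for i in(0,1)],[ (a/8+x0,b/8+y0) for a,b in q.round(0)])
seg(cv2.imread("pics/top0.png"),380,180,415,222,24,"before")
seg(t["image"],216,162,247,195,32,"after")
E
python3 ch.py
```

```text
t 36.7 pos [ 653.4 -198.9  168.5] th 1.760 w 0.554 F [ 0.2 -0.4  0.4]
twist units 0.00 ; after twist, shift units [ -4.681 -11.193  -1.051] q6 -0.66
before [ 549.3 -242.5   24. ] sides 46.4194773185828 36.86195623824543 ang [np.float64(-0.03186590348987386), np.float64(-1.5921489466700227)] [(np.float32(389.25), np.float32(212.625)), (np.float32(390.375), np.float32(192.0)), (np.float32(406.75), np.float32(192.875)), (np.float32(405.625), np.float32(213.5))]
after [590.9 129.9  32. ] sides 52.71165068776378 40.606658332585205 ang [np.float64(-1.3752420834848922), np.float64(-2.9376495749765237)] [(np.float32(218.5), np.float32(172.0)), (np.float32(241.875), np.float32(168.0)), (np.float32(244.875), np.float32(186.0)), (np.float32(221.375), np.float32(189.875))]
```

```bash
cat >> ch.py <<'E'
def model(cx,cy,yaw,z0,n):
    c,s=np.cos(yaw),np.sin(yaw);pts=[]
    for hx,hy,z in((20,26,0),(20,26,12),(18.2,23.2,24)):
        for i in(-1,1):
            for j in(-1,1): pts.append(proj(t,(cx+c*i*hx-s*j*hy,cy+s*i*hx+c*j*hy,z0+z)))
    q=cv2.boxPoints(cv2.minAreaRect(np.array(pts,np.float32)));P=np.array([at(t,p,z0+24) for p in q])
    print(n,P.mean(0),np.linalg.norm(P[0]-P[1]),np.linalg.norm(P[1]-P[2]))
model(549.3,-243.2,0,0,"model before");model(589.3,134.4,.19,8,"model after")
E
python3 ch.py | cut -c1-110
```

```text
before [ 549.3 -242.5   24. ] sides 46.4194773185828 36.86195623824543 ang [np.float64(-0.03186590348987386), 
after [590.9 130.   32. ] sides 52.78090584836039 40.35525123833291 ang [np.float64(-1.3820622172497612), np.f
model before [ 548.4 -240.4   24. ] 40.002775132267395 53.60635836364445
model after [587.8 131.6  32. ] 53.366251913263774 40.78476676782132
```

Allowing for the side face the camera sees, the charcoal matches a flat block within about 3 mm of the seat centre. I'll retreat and take one last side view.

```bash
python3 -m crank '[{"grip":0.1,"linear":[-0.3,-0.75,-0.1],"twist":0},{"grip":0.1,"linear":[-0.3,-0.75,-0.1],"twist":0},{"grip":0.1,"linear":[-0.3,-0.75,-0.1],"twist":0},{"grip":0.1,"linear":[-0.3,-0.75,-0.1],"twist":0},{"grip":0.1,"linear":[-0.3,-0.75,-0.1],"twist":0},{"grip":0.1,"linear":[-0.3,-0.75,-0.1],"twist":0},{"grip":0.1,"linear":[-0.3,-0.75,-0.1],"twist":0},{"grip":0.1,"linear":[-0.3,-0.75,-0.1],"twist":0},{"grip":0.1,"linear":[-0.3,-0.75,-0.1],"twist":0},{"grip":0.1,"linear":[-0.3,-0.75,-0.1],"twist":0},{"grip":0.1,"linear":[-0.3,-0.75,-0.1],"twist":0},{"grip":0.1,"linear":[-0.3,-0.75,-0.1],"twist":0},{"grip":0.1,"linear":[-0.3,-0.75,0],"twist":0},{"grip":0.1,"linear":[-0.3,-0.75,0],"twist":0},{"grip":0.1,"linear":[-0.3,-0.75,0],"twist":0},{"grip":0.1,"linear":[0,0,0],"twist":0},{"grip":0.1,"linear":[0,0,0],"twist":0}]'
python3 - <<'E'
from h import *
im=r.read_camera("side")["image"]
a=cv2.resize(im[148:203,285:370],None,fx=8,fy=8,interpolation=2); b=cv2.resize(im[150:350,230:430],(160,160))
o=np.zeros((600,680,3),np.uint8);o[:440]=a;o[440:,:160]=b;cv2.imwrite("pics/f.png",o)
E
```

```text
t: 38.18
position: [347.3, -395.5, 204.6]
orientation: [0.638, 0.77, 0.0, 0.0]
contact_force: [-0.0, 0.4, 0.9]
gripper_width: 0.552
gripper_force: 0.0
```

View pics/f.png

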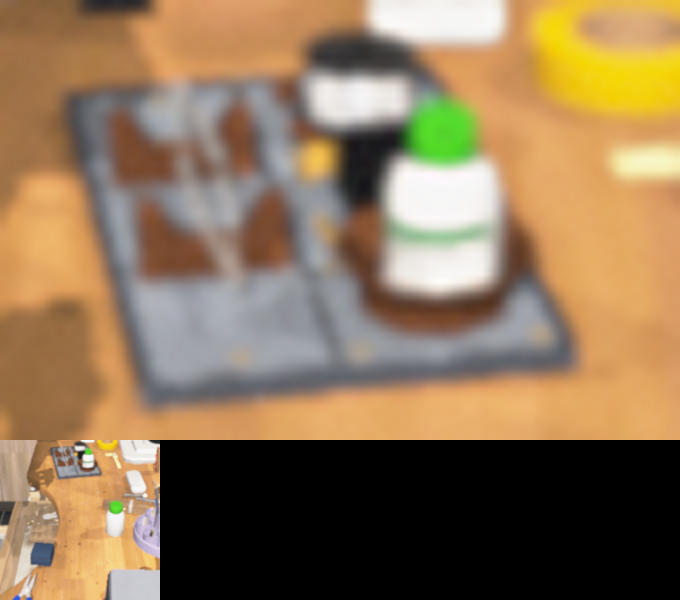

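The side view shows the flux upright in its cup, the spool upright, the charcoal level behind the flux, and the tweezers in both notches. The pickle bottle and ring box are where they were, so I'm handing in.

```bash
python3 -c "
from plant import r
print(r.hand_in())"
```

```text
the job is handed in; nothing more can be done
None
```

I handed the job in at about 38 s of the 104 s allowed. In the last pictures the flux, spool, charcoal and tweezers were in their places and the pickle bottle and ring box looked unmoved, but no verdict came back.

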